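Unclip the red feeder for refilling

ROBOT

A 6-joint arm with a two-finger parallel gripper is mounted at the origin on the work surface. World frame = base frame: x ahead of the robot, y to its left, z up, the work surface at z = 0. Lengths are in m, angles in rad, forces in N, time in s.
With the tool pointing down it reaches from about 0.3 to 0.775 m from the base axis. Payload 14.6 kg.
Tool frame: the origin (TCP) lies midway between the tips of the shut fingers; the grasp point (between the pads) lies 19 mm behind it; z points along the fingers, y is the line along which they close (so a half turn about z gives the same grasp; the last joint's range is limited). The gripper opens to 94 mm and grips with 3 to 60 N. Pads are 16 mm wide; open, the fingers measure 119 mm over their backs; the gripper's body (75 mm by 177 mm) begins 78 mm behind the grasp point.
Start: joints at [1.093, 0.3, 1.521, -0, 1.321, -0.067], TCP at [0.22, 0.504, 0.205] pointing down, gripper open.
Joint ranges: [-3.03, 3.03], [-0.79, 2.21], [0.23, 2.52], [-1.04, 4.18], [0, 3.07], [-2.55, 2.55]. Speed limits (rad/s): [2.22, 2.22, 2.57, 3.14, 3.14, 3.14].

INTERFACE

Orientations are given as a unit quaternion [x, y, z, w].
In Python, from cell import read_state, snapshot, close_job, recognise gives the robot as it stands. The module is installed in compiled form; this text tells all that it offers.
- The arm moves only by the shell command python3 -m inch 'ROWS' [FORCE]. ROWS is text: rows parted by semicolons, each of 7 numbers parted by spaces: the closure, from -1 (fully open) to 1 (shut), then the shift along the world's x, y, z in units of 40 mm (1.0 is 40 mm), then the turn, a rotation vector about the world's x, y, z in units of 8 degrees (1.0 is 8 degrees). In form: jaw dx dy dz ax ay az; .... A call has exactly 8 rows; each row is the pose to reach, as a shift and turn from the pose commanded when the call began; what a row does not reach only later rows make up. A row lasts 1/10 s, in which the tool goes at most 50 mm and 8.59 degrees, less where a joint would pass 70% of its speed; a pose out of reach is approached as far as the arm can. A call with a gripper value outside its range is refused whole. The fingers move at their own pace and stop on an object; FORCE is the grip in N (left out, the last holds). Time passes only in rows, so rows that repeat a pose let the fingers close, or fill a call up. It gives the time, the measured TCP pose, the force, the opening and the grip force at its end, in the units of the state.
- read_state(): the state, without advancing time (a new reading comes with each control period).
- snapshot(name): name is "scene" or "top"; returns a dict with "img" (480x640x3 uint8, red, green, blue), "z_map" (480x640 float32, m along the optical axis (not along the pixel's ray), 0 where there is no reading), "fx", "fy", "cx", "cy" (pixels), "T" (4x4, takes a point from camera to world coordinates). Camera axes: x right, y down, z forward; pixel columns grow to the right and rows downward; lengths in m; the calibration is good to about 2 mm. A picture is of the moment at which its call begins.
- close_job(): hands the job in; it is judged then, once.
Trained networks look in a picture, given as the dict that the camera call returned (one of the last four; its "shot" number tells which), for a name from the list of things; names that differ only in an ending like _2 or _b are one class to them, and where a whole thing is asked for, a point or a joint stands for the part that bears it (a point fixed in the world has none). Each returns a list of dicts, best first, with "p" (0 to 1); they miss things now and then, are a little off and sometimes report something else, mostly with a low value. They report only what shows in the picture. A call takes as long as a camera call. They do not tell look-alikes from the thing itself.
- recognise(picture, target): "location" ([x, y, z] in m, in the coordinates of the camera as it stood for that picture, good to about 4 mm: the middle of the surface that is visible of it).
The state is a dict: "time_s": time; "qpos": joint angles; "joint_vel": joint speeds; "joint_torque": joint torques, N m; "position": TCP position; "ee_rot": TCP orientation; "contact_force": force on the tool from outside, world axes, zero at the start; "ft_torque": the same for the moment, N m; "grip_width": opening from 0.0 (shut) to 1.0 (fully open); "gripper_force": force on a finger pad.
Only numpy, scipy, OpenCV 4.12 (cv2) and the standard library are available. Lean on these libraries where they do the work, as an engineer would, in place of code of your own. Each camera call takes 0.05 s, during which the arm holds its last target. There are 200 camera calls.

TASK

The feeder with the red grip has run out of tape. Pull it straight up off the feeder rail, against its spring catches, and set it down standing upright on the floor of the blue tote, lowering it all the way before you let go. Leave the other two feeders clipped on the rail as they are.

Things in the scene. Friction and masses are not known exactly. Their poses are not given: they have to be found in the camera images.
- feeder_red: Upright white cassette, 110 (x) by 36 (y) by 140 mm high, 0.35 kg, with a red grip fin on top; clipped on the rail. Origin: centre of underside, z up. Fin, over the origin: 60 long (x), 14 thick (y), 100 to 140 mm above origin; pinch it along y from above. Two legs, 30 mm deep, straddle the rail bar. Catches resist the first 10 mm of lift with 10 to 20 N, weight included; then it is free.
- feeder_blue: Same shape and origin as the red feeder, with a blue fin; leave it alone. The three sit in any order, 100 mm apart along their y, on the rail: an aluminium bar along y, 32 mm wide, its top 60 mm above the table, with white end plates 75 mm high 174 mm either side of the middle station. Seated, a feeder's origin is 30 mm above the table.
- feeder_grey: Same shape and origin as the red feeder, with a grey fin; leave it alone; a feeder carried over it must have its underside above 170 mm. Brass spring catches on both sides of the bar hold a bead inside each leg of every feeder; the legs clear the bar once raised by more than 30 mm.
- tote: An open, empty blue plastic tote fixed on the table, 270 mm (its x) by 210 mm (y) outside (286 by 226 mm over its rim), walls 70 mm high and 5 mm thick, floor 5 mm thick. Origin: centre of its underside, on the table.
Not all that is in view belongs to the job. What is shaped like the feeder_red but pink is not meant.

How it is judged:
On the way, in this order (a step that is already met when the one before it is completed fails the run):
1. the red feeder is lifted clear of the rail, its legs above the bar (height (world z) of feeder_red above 0.07 m), for 0.1 s.
2. the red feeder, still held, is lowered to within 10 mm of the tote's floor inside the tote (z of feeder_red in the frame of tote below 0.015 m and x of feeder_red in the frame of tote between -0.13 and 0.13 m and y of feeder_red in the frame of tote between -0.1 and 0.1 m and contact force between the fingers and feeder_red above 0.5 N), for 0.05 s.
At the end, for the whole second after the job is handed in: The red feeder stands released and at rest inside the blue tote, its underside within 7 mm of the tote's floor and within 10 degrees of upright; the blue and grey feeders are within 15 mm of where they started (z of feeder_red in the frame of tote below 0.012 m and x of feeder_red in the frame of tote between -0.13 and 0.13 m and y of feeder_red in the frame of tote between -0.1 and 0.1 m and angle between feeder_red's own z axis and vertical below 0.17 rad and linear speed of feeder_red below 0.02 m/s and contact force between the fingers and feeder_red below 0.1 N and distance of each of feeder_blue, feeder_grey from where it was at the start of the episode below 0.015 m); the robot touches nothing.
It fails at once if the blue or grey feeder is moved by more than 15 mm (distance of any of feeder_blue, feeder_grey from where it was at the start of the episode above 0.015 m).
It also fails if it takes over 45 s, if anything falls off the work surface, if the arm or the gripper's body presses on something with over 40 N, if the wrist force passes 120 N, or if a joint passes its speed limit or range.

## Working session

There is one attempt and no reset: what is moved stays moved. The work goes in short steps, Python scripts to look and compute and a shell command to move; the robot and the scene stay as the last step left them, time stands still between calls to the robot, and variables do not carry over. Pictures are saved under pics/ and viewed, at most 10 in all, crops included, and the job is handed in when it is done.

```bash
mkdir -p pics; cat > h.py <<'E'
import numpy as np,cv2
from cell import *
def world(s):
    z=s["z_map"];v,u=np.indices(z.shape)
    P=np.stack([(u-s["cx"])/s["fx"]*z,(v-s["cy"])/s["fy"]*z,z],-1)
    return P@s["T"][:3,:3].T+s["T"][:3,3]
def save(n,im): cv2.imwrite("pics/"+n,cv2.cvtColor(im,cv2.COLOR_RGB2BGR))
E
python3 - <<'E'
from h import *
S={n:snapshot(n) for n in("top","scene")}
save("a.png",cv2.resize(np.hstack([S["top"]["img"],S["scene"]["img"]]),(800,300),interpolation=cv2.INTER_AREA))
for n,s in S.items():
    print(n,s["T"].round(3).tolist())
    for t in("feeder_red","feeder_blue","feeder_grey","tote"):
        for r in recognise(s,t)[:4]:
            p=np.array(r["location"]);w=s["T"][:3,:3]@p+s["T"][:3,3]
            print(t,round(r["p"],2),w.round(3),int(p[0]/p[2]*s["fx"]+s["cx"]),int(p[1]/p[2]*s["fy"]+s["cy"]))
st=read_state();print(st)
E
```

```text
top [[-0.015, -0.997, 0.08, 0.538], [-0.999, 0.018, 0.042, 0.006], [-0.044, -0.079, -0.996, 0.741], [0.0, 0.0, 0.0, 1.0]]
feeder_red 0.96 [0.686 0.182 0.1  ] 222 170
feeder_red 0.63 [0.538 0.186 0.131] 213 270
feeder_blue 0.89 [0.553 0.089 0.132] 282 258
feeder_grey 0.78 [0.525 0.287 0.129] 142 281
tote 0.75 [ 0.568 -0.287  0.004] 520 247
scene [[-0.752, 0.444, -0.486, 1.154], [0.659, 0.518, -0.546, 0.612], [0.01, -0.731, -0.682, 0.807], [0.0, 0.0, 0.0, 1.0]]
feeder_red 0.79 [0.572 0.209 0.118] 413 264
feeder_red 0.73 [0.728 0.21  0.09 ] 347 321
feeder_grey 0.97 [0.557 0.3   0.115] 462 290
tote 0.61 [ 0.571 -0.285  0.024] 247 176
tote 0.57 [0.576 0.108 0.114] 370 236
{'time_s': 0.5, 'qpos': array([ 1.09341777e+00,  2.99922400e-01,  1.52101757e+00, -7.71227353e-06,
        1.32072338e+00, -6.66248811e-02]), 'joint_vel': array([-0.0004773 , -0.00146466,  0.00087595,  0.00135709,  0.00145229,
        0.00063403]), 'joint_torque': array([ 1.06305975e-03, -5.31350398e+01, -3.52728760e+01,  7.09562260e-02,
        2.15054420e-02, -1.75201694e-05]), 'position': array([0.21962129, 0.5042223 , 0.20542585]), 'ee_rot': array([ 2.03935157e-01,  9.78984397e-01, -3.50510861e-05, -5.89749388e-06]), 'contact_force': array([ 0.43934663, -0.35490606,  0.17836835]), 'ft_torque': array([ 0.03912059,  0.01446399, -0.00054016]), 'gripper_force': 0.0, 'grip_width': 1.0016839493144742}
```

View pics/a.png

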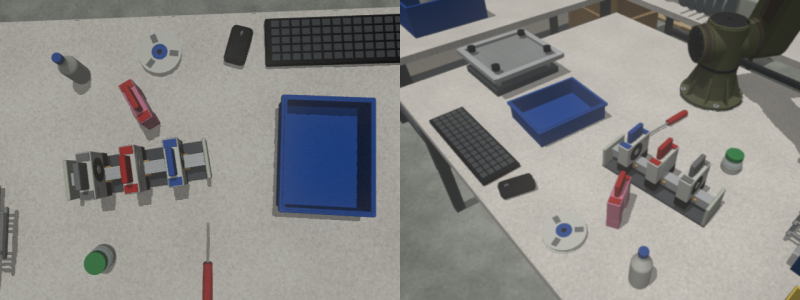

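Candidates in the top image are the body at (222,170), pink and standing free off the rail, and the one at (213,270), white with a red fin, on the rail between grey and blue. The second fits the description. I'll confirm it in a crop and measure.

```bash
python3 - <<'E'
from h import *
s=snapshot("top");W=world(s);im=s["img"]
save("b.png",cv2.resize(im[120:340,90:360],None,fx=2.7,fy=2.7,interpolation=cv2.INTER_CUBIC))
hsv=cv2.cvtColor(im,cv2.COLOR_RGB2HSV).astype(int);H,Sa,V=hsv[...,0],hsv[...,1],hsv[...,2]
z=W[...,2];v,u=np.indices(z.shape)
def rep(n,m):
    p=W[m];r=cv2.minAreaRect((p[:,:2]*1000).astype(np.float32));print(n,m.sum(),"rect",np.round(r[0],1),np.round(r[1],1),round(r[2],1),"med",np.median(p,0).round(4),"zmax",np.percentile(p[:,2],95).round(3))
on=(v>205)&(v<330)&(u>90)&(u<350)
top=on&(z>.158)
red=top&((H<8)|(H>172))&(Sa>130)
blue=top&(H>100)&(H<130)&(Sa>100)
rep("red",red);rep("blue",blue);rep("grey",top&(u<180))
rep("pink",(z>.04)&(v<205)&(u>180)&(u<260)&(Sa>80))
rep("tote",(u>430)&(u<620)&(v>140)&(v<360)&(H>100)&(H<130)&(Sa>100)&(z>.06))
E
```

```text
red 452 rect [551.9 107.3] [ 58.7 195.2] 8.7 med [0.5376 0.1962 0.1695] zmax 0.171
blue 452 rect [559.   57.8] [58.6 94.5] 9.5 med [0.5518 0.0974 0.1695] zmax 0.171
grey 654 rect [545.3 157.1] [ 59.7 295.8] 8.6 med [0.526  0.2935 0.1693] zmax 0.741
pink 1628 rect [629.8 127.7] [299.3  55.3] 42.3 med [0.6944 0.186  0.1023] zmax 0.141
tote 6265 rect [ 571.9 -187.6] [383.  285.5] 86.4 med [ 0.5544 -0.2751  0.0682] zmax 0.071
```

View pics/b.png

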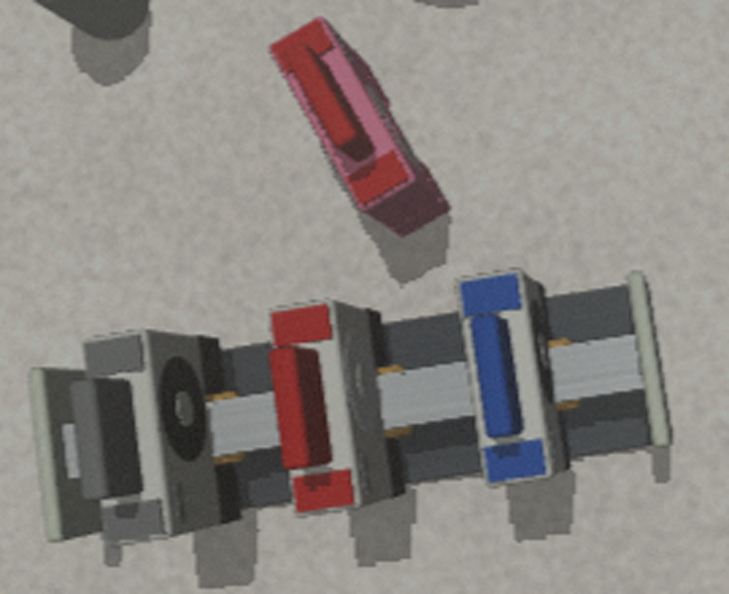

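The crop confirms it: the white cassette with the red fin, crop (300,405), sits on the rail between grey (105,435) and blue (495,375). The pink one at (330,105) stands off the rail. Yaw is about 8.2°. I'll move over the red fin now and get the tote measurement at the same time.

```bash
python3 -m inch '-1 1 -1 0.8 0 0 0.8; -1 2 -2 0.8 0 0 1.6; -1 3 -3 0.8 0 0 2.4; -1 4 -4 0.8 0 0 3; -1 5 -5 0.8 0 0 3.5; -1 6 -6 0.8 0 0 4; -1 7 -7 0.8 0 0 4; -1 8 -7.7 0.8 0 0 4'; python3 - <<'E'
from h import *
from scipy.spatial.transform import Rotation as R
st=read_state();print(st["position"],R.from_quat(st["ee_rot"]).as_matrix()[:,1],st["qpos"])
s=snapshot("top");W=world(s);im=s["img"];save("c.png",im)
hsv=cv2.cvtColor(im,cv2.COLOR_RGB2HSV).astype(int);H,Sa=hsv[...,0],hsv[...,1]
z=W[...,2];v,u=np.indices(z.shape)
m=(W[...,1]<-.1)&(H>100)&(H<130)&(Sa>100)&(z>.06)&(z<.08)
print(cv2.minAreaRect((W[m][:,:2]*1000).astype(np.float32)))
E
```

```text
time_s: 1.35
position: [0.5016, 0.2274, 0.2378]
ee_rot: [-0.074, 0.997, 0.0, 0.0]
contact_force: [-0.4, 1.5, 0.5]
grip_width: 0.999
gripper_force: 0.0
[0.50163905 0.22740759 0.23776423] [-1.47186202e-01  9.89108796e-01  1.02939138e-04] [ 3.59121340e-01  2.78358648e-01  1.47317098e+00 -5.95003578e-06
  1.38954517e+00 -1.35939678e+00]
((566.7160034179688, -265.90814208984375), (226.19033813476562, 285.4884338378906), 86.45184326171875)
```

```bash
python3 - <<'E'
from h import *
print(read_state()["position"])
s=snapshot("top");W=world(s);im=s["img"]
hsv=cv2.cvtColor(im,cv2.COLOR_RGB2HSV).astype(int);H,Sa=hsv[...,0],hsv[...,1]
z=W[...,2]
m=((H<8)|(H>172))&(Sa>130)&(z>.163)&(z<.176)&(W[...,0]<.6)&(W[...,1]>.1)
print(m.sum(),cv2.minAreaRect((W[m][:,:2]*1000).astype(np.float32)) if m.any() else 0)
print(read_state()["position"])
E
```

```text
[0.50584802 0.22317755 0.23721412]
384 ((538.4737548828125, 196.59788513183594), (58.377159118652344, 12.609391212463379), 8.85272216796875)
[0.50355551 0.22552717 0.2369469 ]
```

View pics/c.png

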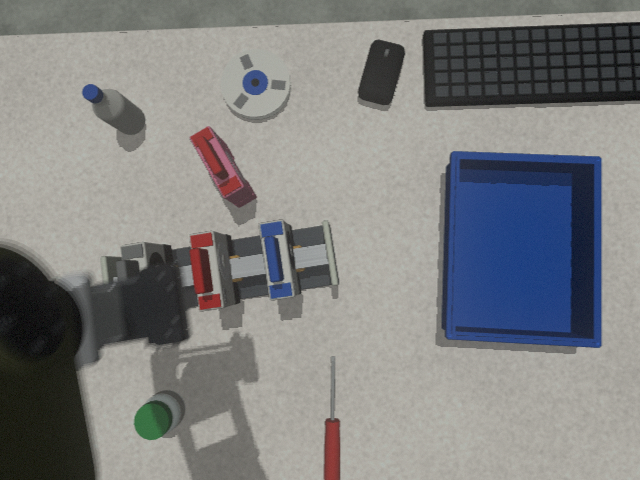

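The gripper, at about (165,305), hovers short of the red fin at (200,270). I'll correct the remaining offset.

```bash
python3 -m inch '-1 0.87 -0.72 0 0 0 0; -1 0.87 -0.72 0 0 0 0; -1 0.87 -0.72 0 0 0 0; -1 0.87 -0.72 -0.5 0 0 0; -1 0.87 -0.72 -0.5 0 0 0; -1 0.87 -0.72 -0.5 0 0 0; -1 0.87 -0.72 -0.5 0 0 0; -1 0.87 -0.72 -0.5 0 0 0'
```

```text
time_s: 2.25
position: [0.5354, 0.2008, 0.2182]
ee_rot: [-0.074, 0.997, 0.0, 0.001]
contact_force: [-0.1, 0.6, 0.3]
grip_width: 0.997
gripper_force: 0.0
```

```bash
python3 -m inch '-1 0.08 -0.1 -0.5 0 0 0; -1 0.08 -0.1 -1 0 0 0; -1 0.08 -0.1 -1.6 0 0 0; -1 0.08 -0.1 -2.1 0 0 0; -1 0.08 -0.1 -2.1 0 0 0; -1 0.08 -0.1 -2.1 0 0 0; -1 0.08 -0.1 -2.1 0 0 0; -1 0.08 -0.1 -2.1 0 0 0' 60
```

```text
time_s: 3.05
position: [0.539, 0.1966, 0.1347]
ee_rot: [-0.074, 0.997, 0.0, 0.001]
contact_force: [-0.1, 0.5, 0.2]
grip_width: 1.001
gripper_force: 0.0
```

```bash
python3 -m inch '1 0 0 0 0 0 0; 1 0 0 0 0 0 0; 1 0 0 0 0 0 0; 1 0 0 0 0 0 0; 1 0 0 0 0 0 0; 1 0 0 0 0 0 0; 1 0 0 0 0 0 0; 1 0 0 0 0 0 0' 60
```

```text
time_s: 3.85
position: [0.5385, 0.1965, 0.1334]
ee_rot: [-0.074, 0.997, -0.0, -0.0]
contact_force: [0.2, 0.2, -0.8]
grip_width: 0.353
gripper_force: 0.0
```

```bash
python3 -m inch '1 0 0 0 0 0 0; 1 0 0 0 0 0 0; 1 0 0 0 0 0 0; 1 0 0 0 0 0 0; 1 0 0 0 0 0 0; 1 0 0 0 0 0 0; 1 0 0 0 0 0 0; 1 0 0 0 0 0 0' 60
```

```text
time_s: 4.65
position: [0.5385, 0.1965, 0.1334]
ee_rot: [-0.074, 0.997, 0.0, 0.0]
contact_force: [0.1, 0.0, -0.7]
grip_width: 0.145
gripper_force: 60.0
```

Opening is 0.145 × 94 ≈ 13.6 mm, which matches the 14 mm fin. Next is a slow pull straight up.

```bash
python3 -m inch '1 0 0 0.1 0 0 0; 1 0 0 0.2 0 0 0; 1 0 0 0.3 0 0 0; 1 0 0 0.45 0 0 0; 1 0 0 0.6 0 0 0; 1 0 0 0.8 0 0 0; 1 0 0 1 0 0 0; 1 0 0 1.25 0 0 0'
```

```text
time_s: 5.45
position: [0.5385, 0.1965, 0.1843]
ee_rot: [-0.074, 0.997, 0.0, 0.0]
contact_force: [0.4, -0.5, -3.7]
grip_width: 0.146
gripper_force: 60.0
```

```bash
python3 -m inch '1 0 0 0.5 0 0 0; 1 0 0 1 0 0 0; 1 0 0 1.5 0 0 0; 1 0 0 2 0 0 0; 1 0 0 2.5 0 0 0; 1 0 0 3 0 0 0; 1 0 0 3.5 0 0 0; 1 0 0 3.75 0 0 0'; python3 - <<'E'
from h import *
s=snapshot("scene");save("d.png",s["img"])
E
```

```text
time_s: 6.25
position: [0.5386, 0.1965, 0.3358]
ee_rot: [-0.074, 0.997, 0.0, 0.001]
contact_force: [0.9, -0.4, -3.9]
grip_width: 0.144
gripper_force: 60.0
```

View pics/d.png

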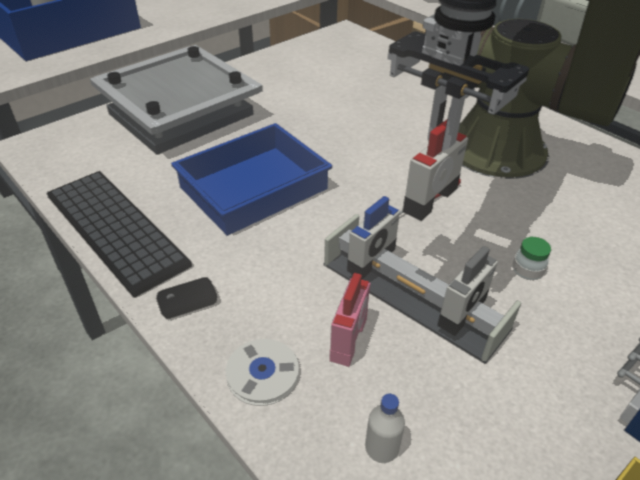

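The red feeder hangs upright in the gripper at about (435,180), and blue (377,235) and grey (470,285) are still on the rail. Next I carry it over the tote.

```bash
python3 -m inch '1 0.05 -0.4 0 0 0 0; 1 0.1 -1.2 0 0 0 -0.2; 1 0.15 -2.1 0 0 0 -0.4; 1 0.2 -3 0 0 0 -0.6; 1 0.25 -3.9 0 0 0 -0.8; 1 0.3 -4.8 0 0 0 -1; 1 0.35 -5.7 0 0 0 -1.2; 1 0.4 -6.6 0 0 0 -1.5'
```

```text
time_s: 7.1
position: [0.5539, -0.0698, 0.3324]
ee_rot: [0.032, 0.999, 0.0, -0.001]
contact_force: [0.2, 0.7, -4.7]
grip_width: 0.145
gripper_force: 60.0
```

```bash
python3 -m inch '1 0.1 -0.9 0 0 0 0; 1 0.15 -1.8 0 0 0 0; 1 0.2 -2.7 0 0 0 0; 1 0.25 -3.6 0 0 0 0; 1 0.3 -4.4 0 0 0 0; 1 0.3 -4.8 0 0 0 0; 1 0.3 -4.95 0 0 0 0; 1 0.3 -4.95 0 0 0 0'; python3 - <<'E'
from h import *
from scipy.spatial.transform import Rotation as R
st=read_state();print(R.from_quat(st["ee_rot"]).as_matrix()[:,1])
s=snapshot("scene");W=world(s)
a=st["position"]
m=(np.abs(W[...,0]-a[0])<.07)&(np.abs(W[...,1]-a[1])<.04)&(W[...,2]>.1)&(W[...,2]<.45)
print(np.percentile(W[m][:,2],[0,1,2,5]));save("e.png",s["img"])
E
```

```text
time_s: 7.9
position: [0.5662, -0.2657, 0.3328]
ee_rot: [0.031, 1.0, 0.0, -0.0]
contact_force: [-0.4, -0.4, -4.1]
grip_width: 0.143
gripper_force: 60.0
[6.22127327e-02 9.98062795e-01 4.82062406e-04]
[0.2270534  0.23161128 0.23379289 0.23914263]
```

View pics/e.png

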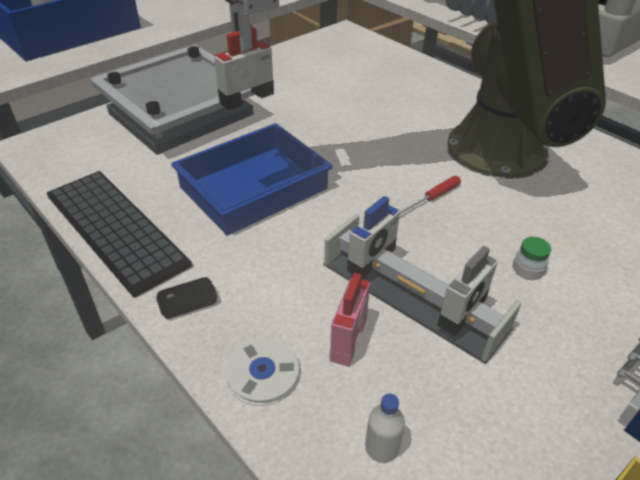

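The feeder, at about (245,75), is upright above the tote, with its underside at about 0.230. I need to lower about 0.224.

```bash
python3 -m inch '1 0 0 -0.8 0 0 0; 1 0 0 -1.7 0 0 0; 1 0 0 -2.6 0 0 0; 1 0 0 -3.5 0 0 0; 1 0 0 -4.3 0 0 0; 1 0 0 -4.9 0 0 0; 1 0 0 -5.3 0 0 0; 1 0 0 -5.3 0 0 0'
```

```text
time_s: 8.75
position: [0.5658, -0.2637, 0.1194]
ee_rot: [0.03, 1.0, 0.001, -0.002]
contact_force: [-0.7, 1.0, -4.1]
grip_width: 0.146
gripper_force: 60.0
```

```bash
python3 -m inch '1 0 0 -0.05 0 0 0; 1 0 0 -0.1 0 0 0; 1 0 0 -0.15 0 0 0; 1 0 0 -0.2 0 0 0; 1 0 0 -0.24 0 0 0; 1 0 0 -0.27 0 0 0; 1 0 0 -0.27 0 0 0; 1 0 0 -0.27 0 0 0'
```

```text
time_s: 9.55
position: [0.5665, -0.2656, 0.1107]
ee_rot: [0.031, 1.0, -0.0, 0.0]
contact_force: [-0.3, -0.2, -3.7]
grip_width: 0.144
gripper_force: 60.0
```

```bash
python3 -m inch '1 0 0 -0.02 0 0 0; 1 0 0 -0.03 0 0 0; 1 0 0 -0.04 0 0 0; 1 0 0 -0.05 0 0 0; 1 0 0 -0.06 0 0 0; 1 0 0 -0.06 0 0 0; 1 0 0 -0.06 0 0 0; 1 0 0 -0.06 0 0 0'
```

```text
time_s: 10.35
position: [0.5665, -0.2656, 0.1084]
ee_rot: [0.031, 1.0, -0.0, 0.0]
contact_force: [-0.2, 0.9, -1.1]
grip_width: 0.147
gripper_force: 60.0
```

The load has come off the wrist, so the feeder stands on the floor. Releasing.

```bash
python3 -m inch '0 0 0 0 0 0 0; 0 0 0 0 0 0 0; 0 0 0 0 0 0 0; 0 0 0 0 0 0 0; 0 0 0 0 0 0 0; 0 0 0 0 0 0 0; 0 0 0 0 0 0 0; 0 0 0 0 0 0 0'
```

```text
time_s: 11.15
position: [0.5665, -0.2655, 0.1082]
ee_rot: [0.031, 1.0, -0.0, -0.0]
contact_force: [-0.0, -1.3, 0.2]
grip_width: 0.502
gripper_force: 0.0
```

```bash
python3 -m inch '0 0 0 0.3 0 0 0; 0 0 0 0.8 0 0 0; 0 0 0 1.5 0 0 0; 0 0 0 2.3 0 0 0; 0 0 0 3.1 0 0 0; 0 0 0 3.9 0 0 0; 0 0 0 4.2 0 0 0; 0 0 0 4.2 0 0 0'; python3 - <<'E'
from h import *
s=snapshot("scene");save("f.png",s["img"]);W=world(s)
m=(W[...,0]>.45)&(W[...,0]<.68)&(W[...,1]<-.18)&(W[...,1]>-.35)&(W[...,2]>.12)&(W[...,2]<.16)
print(np.percentile(W[m][:,2],[50,99]),np.median(W[m],0))
E
```

```text
time_s: 11.95
position: [0.5668, -0.2657, 0.2779]
ee_rot: [0.031, 1.0, -0.001, 0.001]
contact_force: [-0.3, 0.3, 0.6]
grip_width: 0.498
gripper_force: 0.0
[0.13548874 0.14651119] [ 0.57171739 -0.26176249  0.13548874]
```

View pics/f.png

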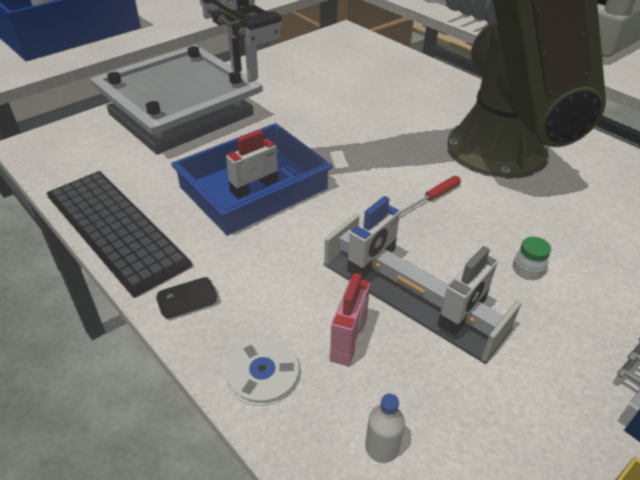

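The feeder stands upright in the tote at (250,165), with its fin top at 0.146 and the gripper clear above it. The other two feeders are still on the rail.

```bash
python3 -c "
from cell import *
print(close_job())"
```

```text
the job is handed in; nothing more can be done
None
```

The red feeder stands upright and released on the floor of the blue tote, the blue and grey feeders are still on the rail, and the job is handed in at about 12 s; the hand-in returned no verdict.

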